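# Take the spare roller off its display peg

### The job

Take the spare roller on its hanger off the wire peg: slide it along to the end and lift it just enough for its slot to pass over the peg's upturned tip, feeling your way so that the wire is never forced. Then set it down gently in the open tray so that it stands upright on its foot, and let go. Leave the loose rollers, the ball knob and the spanner where they are.

Things in the scene. Friction and masses are not known exactly. Their poses are not given: they have to be found in the camera images.
- hanger_mid (a point): Middle (66 mm above its underside) of the loose hanger: grey upright plate 132 mm tall, 56 mm wide (y), 4 mm thick (x), hanging on the wire peg; low on it a black roller, 40 mm across, 30 mm long along x. Under it a foot 34 (x) by 56 (y) by 6 mm. z up, x in line with the peg. Mass 0.11 to 0.22 kg, centred on the plate; it may swing or turn a little on the wire.
- hanger_slot (a point): Centre of the hanger's slot, 72 mm above its underside: a hole through the plate 12 mm high and 16 mm wide (y). The wire passes through it; the slot's top edge rests on the wire. Axes as hanger_mid.
- hanger_grip (a point): Centre of the grip block at the hanger's top: 12 mm thick (x), 44 mm wide (y), 32 mm high (its top 16 mm above this point), to be pinched across its 12 mm from above. 50 mm above hanger_mid. Fingers that reach lower than 25 mm below this point may strike the peg's tip.
- stand: Fixed spares stand: base plate 120 mm square, 10 mm thick, with a 30 mm square post in its middle, 212 mm high over all. Origin at the centre of the base's underside, z up. The wire peg points along the stand's -x, above its y = 0. Pushing the stand or its wire with more than 10 N is too much.
- peg_root (a point): Point on the wire's axis (stand x = -75 mm, y = 0, 200 mm above the work surface) about which its slope is given; the hanger starts within 8 mm of it. Axes as the stand's. From here the 5 mm wire runs 80 mm straight along -x, then bends up by 30 degrees (relative to the straight part) for its last 20 mm: the tip ends at about stand x = -172 mm.
- post_front (a point): Front of the post where the wire leaves it (stand x = -15 mm, height 200 mm). The wire has been bent in use: towards the tip it slopes up or down by up to 13 degrees, different each time and not reported, so its height near the tip must be found by feel or seen. Its mount is sprung and gives up or down by about 1 mm per 5 N.
- tray: Fixed open tray, black plastic, 170 mm (x) by 180 mm (y), 28 mm high, 4 mm walls and a 4 mm floor. Origin at the centre of its underside, z up. It is empty.
- roller_a: Loose black roller standing on end, 42 mm across, 30 mm high; a bystander. Origin at the centre of its underside.
- roller_b: A second such loose roller, a bystander.
- ball_knob: Loose black ball knob, 44 mm across, 52 mm high, a bystander. Origin at the centre of its underside.
- spanner: Loose steel spanner 160 mm long lying on the surface, a bystander.
Things that resemble listed ones, but are neither listed nor needed, are in the scene too. Of the things shaped like the part that bears hanger_mid, the grey one is meant. Of the things that look like the tray, take the one that is farthest from the robot's base at the start.

How it is judged:
By the outcome, as a careful person would: the job done as asked, in the order asked, and still so for the second after the job is handed in, with the robot touching nothing.
It also fails if it takes over 72 s, if anything falls off the work surface, if the arm or the gripper's body presses on something with over 40 N, if the wrist force passes 120 N, or if a joint passes its speed limit or range.

### The arm

A 6-joint arm with a two-finger parallel gripper is mounted at the origin on the work surface. World frame = base frame: x ahead of the robot, y to its left, z up, the work surface at z = 0. Lengths are in m, angles in degrees, forces in N, time in s.
With the tool pointing down it reaches from about 0.35 to 0.875 m from the base axis. Payload 15.5 kg.
Tool frame: the origin (TCP) lies between the finger pads; the fingertips stand 25 mm ahead of it and the grasp point (between the pads) lies 6 mm ahead of it; z points along the fingers, y is the line along which they close (so a half turn about z gives the same grasp; the last joint's range is limited). The gripper opens to 85 mm and grips with 20 to 120 N. Pads are 22 mm wide; open, the fingers measure 114 mm over their backs; the gripper's body (76 mm by 85 mm) begins 54 mm behind the grasp point. The pads swing forward as they close: fully open they stand 13 mm farther back than shut.
Start: joints at [-70.56, 28.281, 77.091, -0, 74.628, -5.472], TCP at [0.263, -0.567, 0.256] pointing down, gripper open.
Joint ranges: [-166.48, 166.48], [-47.26, 123.95], [12.59, 153.08], [-70.14, 250.14], [6.76, 159.57], [-176.63, 176.63]. Speed limits (degrees/s): [108.29, 108.29, 147.25, 172.46, 172.46, 172.46].

### API

Orientations are given as a 3x3 rotation matrix whose columns are the frame's x, y, z axes.
In Python, from bench import robot, optics gives the robot as it stands. Calls block until the motion is done:
- robot.move_pose(position, orientation): joint-space move of the TCP to a pose.
- robot.move_linear(position, rot=None, v=0.15): straight line of the TCP; rot=None keeps the orientation; v is the mean speed in m/s.
- robot.goto_joints(angles): joint-space move.
- robot.set_gripper(opening, newtons=None): finger opening in m; newtons is the grip in N (None keeps the last); returns when the fingers have stopped.
- robot.sleep(seconds).
- robot.inverse_kinematics(position, orientation): joint angles nearest the present ones, or None.
- optics.get_image(name): name is "scene" or "side" or "wrist"; returns the picture (420x560x3 uint8, blue, green, red); there is no depth.
- optics.camera_info(name): a dict with "camera_matrix" (3x3 intrinsics, pixels), "R" (3x3) and "t" (3): a world point X has camera coordinates R X + t; the wrist camera has in their place "T_tool_cam" (4x4, takes a point from camera to tool coordinates, whose origin is the TCP and whose axes are the flange's). Camera axes: x right, y down, z forward; pixel columns grow to the right and rows downward; lengths in m; the calibration is good to about 2 mm. A picture is of the moment at which its call begins: read the wrist's pose just before it. camera_info takes no time and is no camera call.
A pose or a line that the arm cannot do raises robot.Unreachable and nothing moves.
- robot.job_done(): hands the job in; it is judged then, once.
Readings, each from a call of its own:
- robot.get_clock(): time.
- robot.get_qpos(): joint angles.
- robot.get_dq(): joint speeds.
- robot.get_tau(): joint torques, N m.
- robot.get_tcp_pos(): TCP position.
- robot.get_eef_rot(): TCP orientation.
- robot.get_contact_force(): force on the tool from outside, world axes, zero at the start.
- robot.get_moment(): the same for the moment, N m.
- robot.get_finger_gap(): finger opening in m.
- robot.get_finger_force(): force on a finger pad.
Only numpy, scipy, OpenCV 4.12 (cv2) and the standard library are available. Lean on these libraries where they do the work, as an engineer would, in place of code of your own. Each camera call takes 0.05 s, during which the arm holds its last target. There are 200 camera calls.

## Working session

There is one attempt and no reset: what is moved stays moved. The work goes in short steps, each a Python script; the robot and the scene stay as the last script left them, time stands still between calls to the robot, and variables do not carry over. Pictures are saved under pics/ and viewed, at most 10 in all, crops included, and the job is handed in when it is done.

```bash
mkdir -p pics; ls
python3 - <<'E'
from bench import robot, optics
import cv2,numpy as np
for n in("scene","side"):
    cv2.imwrite(f"pics/{n}0.png",cv2.resize(optics.get_image(n),(800,600),interpolation=cv2.INTER_CUBIC))
    i=optics.camera_info(n);print(n,np.round(i["camera_matrix"],1).tolist(),np.round(-np.array(i["R"]).T@i["t"],3))
print(optics.camera_info("wrist"))
print(robot.get_clock(),robot.get_eef_rot())
E
```

```text
pics
scene [[518.5, 0.0, 275.1], [0.0, 518.5, 210.6], [0.0, 0.0, 1.0]] [ 1.161 -0.629  1.042]
side [[518.6, 0.0, 275.5], [0.0, 518.6, 207.4], [0.0, 0.0, 1.0]] [0.175 0.796 1.231]
{'camera_matrix': array([[366.5223847 ,   0.        , 280.48057451],
       [  0.        , 366.5223847 , 208.60365648],
       [  0.        ,   0.        ,   1.        ]]), 'T_tool_cam': array([[ 8.64742082e-05, -9.60594058e-01, -2.77955121e-01,
         6.99173709e-02],
       [ 9.99999996e-01,  9.24787263e-05, -8.49168406e-06,
         5.57029844e-05],
       [ 3.38619968e-05, -2.77955119e-01,  9.60594061e-01,
        -1.19016318e-01],
       [ 0.00000000e+00,  0.00000000e+00,  0.00000000e+00,
         1.00000000e+00]])}
0.1 [[ 9.06943096e-01  4.21252972e-01 -3.93363432e-04]
 [ 4.21253143e-01 -9.06942444e-01  1.09192816e-03]
 [ 1.03219988e-04 -1.15602228e-03 -9.99999326e-01]]
```

View pics/scene0.png

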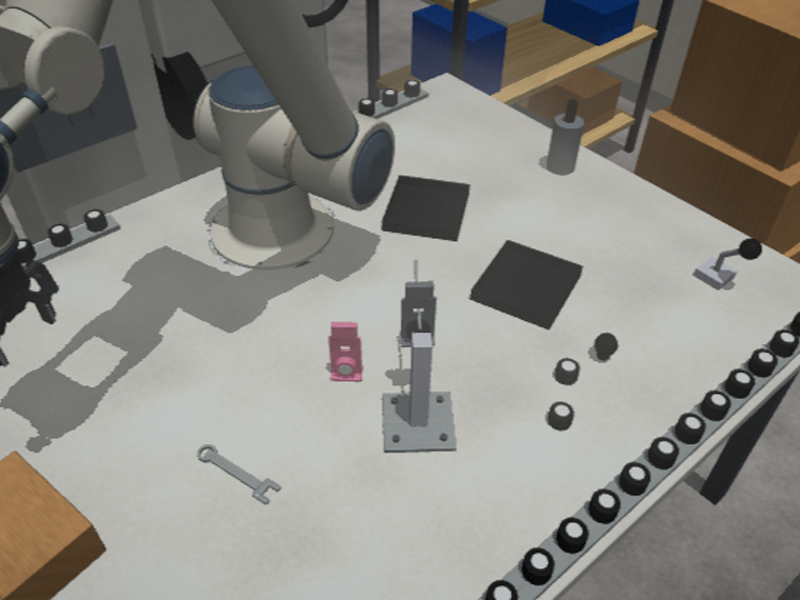

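View pics/side0.png

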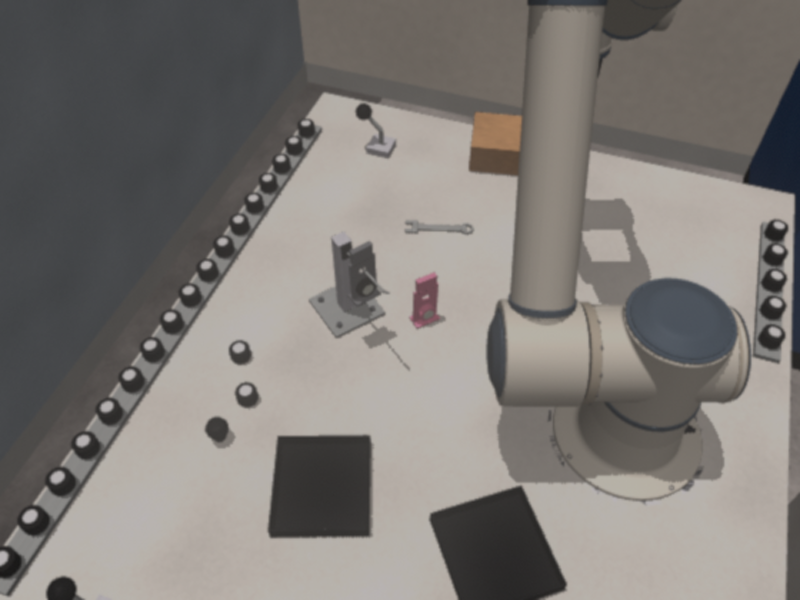

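The scene view shows the grey hanger on the peg at (419,305), behind the post at (422,380). The side view has it at (362,272), with the wire tip at (387,293).

Things that could be confused with the targets:
- **Hanger:** grey at scene (419,305), or pink standing at (345,350). I choose grey.
- **Tray:** scene (527,284) / side (321,485), or scene (427,207) / side (498,545). The first is farther from the base; I'll check that with numbers.

Next is a close crop of both views.

```bash
cat > h.py <<'E'
from bench import robot, optics
import cv2,numpy as np
from scipy.spatial.transform import Rotation as Ro
def cam(n):
    i=optics.camera_info(n);K=np.array(i["camera_matrix"])
    if n=="wrist":
        T=np.eye(4);T[:3,:3]=robot.get_eef_rot();T[:3,3]=robot.get_tcp_pos()
        M=np.linalg.inv(T@i["T_tool_cam"])
        return K@M[:3]
    return K@np.c_[np.array(i["R"]),np.array(i["t"])]
def tri(P1,a,P2,b):
    X=cv2.triangulatePoints(P1,P2,np.array(a,float),np.array(b,float))
    return X[:3,0]/X[3,0]
def onz(P,uv,z):
    H=np.c_[P[:,0],P[:,1],P[:,2]*z+P[:,3]]
    p=np.linalg.solve(H,[uv[0],uv[1],1]);return p[:2]/p[2]
E
python3 - <<'E'
from h import *
S=cam("scene");D=cam("side");k=560/800
sc=[(510,241),(582,264),(549,326),(471,296)]
sd=[(270,536),(278,436),(370,436),(371,535)]
# scene camera opposite to side; print ground positions to match
for n,P,L in(("scene",S,sc),("side",D,sd)):
    print(n,[np.round(onz(P,np.array(p)*k,.028),3).tolist() for p in L])
print("decoy",onz(S,np.array((427,207))*k,.02),onz(D,np.array((498,548))*k,.02))
print("tip",tri(S,np.array((416,262))*k,D,np.array((387,293))*k))
print("post",tri(S,np.array((423,340))*k,D,np.array((343,241))*k))
print("tip proj check")
a=optics.get_image("scene")[175:325,255:345];b=optics.get_image("side")[155:250,210:315]
a=cv2.resize(a,None,fx=4,fy=4,interpolation=cv2.INTER_CUBIC);b=cv2.resize(b,None,fx=4,fy=4,interpolation=cv2.INTER_CUBIC)
c=np.zeros((600,800,3),np.uint8);c[:,:360]=a;c[:380,370:790]=b
cv2.imwrite("pics/crop.png",c)
E
```

```text
scene [[0.391, 0.35], [0.537, 0.411], [0.612, 0.224], [0.459, 0.168]]
side [[0.53, 0.414], [0.598, 0.24], [0.44, 0.184], [0.372, 0.356]]
decoy [0.18118944 0.30054285] [0.16771904 0.3028445 ]
tip [0.4718296  0.00392628 0.21867592]
post [ 0.60122731 -0.09806608  0.20566752]
tip proj check
```

View pics/crop.png

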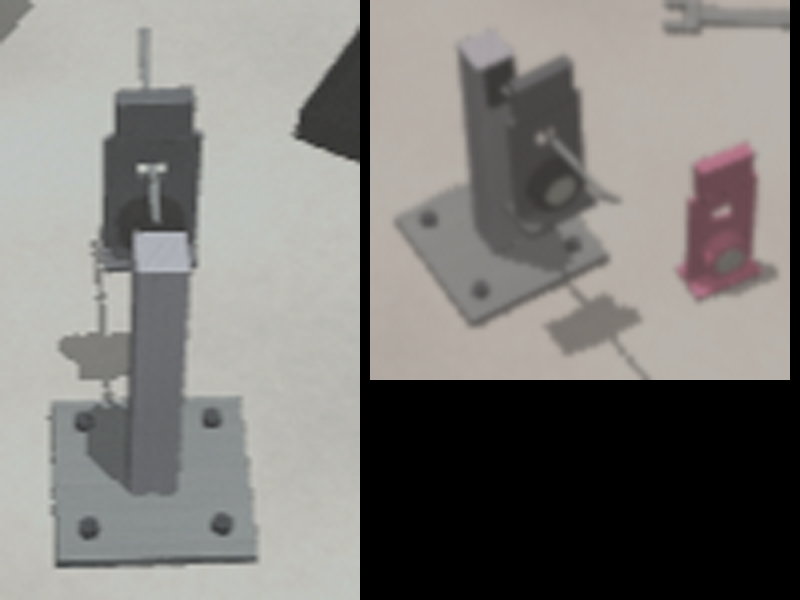

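The crop shows the grey hanger on the wire. The grip top is at about crop (154,97) in scene and (541,77) in side. The wire tip is at (143,30) and (619,201), and the post top at (161,252) and (486,50). The pink lookalike stands free.

Run:
```python
from h import *
S=cam("scene");D=cam("side");k=.7
s=lambda x,y:(255+x/4,175+y/4)
d=lambda x,y:(210+(x-370)/4,155+y/4)
for n,a,b in[("post",(161,252),(486,50)),("grip",(154.5,97),(541,77)),("tip",(143,30),(619,201)),("gripL",(193,96),(573,62)),("gripR",(116,98),(510,88))]:
    print(n,np.round(tri(S,s(*a),D,d(*b)),4))
b=[onz(S,s(*p),.01) for p in((52,403),(243,397),(257,556),(57,560))];print("base",np.round(b,3).tolist(),np.mean(b,0), [np.linalg.norm(b[i]-b[i-1]).round(3) for i in range(4)])
for a,c in zip([(510,241),(582,264),(549,326),(471,296)],[(371,535),(270,536),(278,436),(370,436)]):
    print("tray",np.round(tri(S,np.array(a)*k,D,np.array(c)*k),3))
```

```text
post [ 0.6034 -0.1003  0.2082]
grip [ 0.5424 -0.0523  0.2513]
tip [0.4687 0.0044 0.2195]
gripL [ 0.541  -0.0496  0.2591]
gripR [ 0.5452 -0.0567  0.2466]
base [[0.526, -0.112], [0.599, -0.016], [0.692, -0.092], [0.618, -0.184]] [ 0.6085369  -0.10105748] [np.float64(0.117), np.float64(0.121), np.float64(0.119), np.float64(0.118)]
tray [0.379 0.356 0.019]
tray [0.533 0.414 0.024]
tray [0.604 0.235 0.015]
tray [0.446 0.178 0.013]
```

```bash
cat >> h.py <<'E'
def down(yaw_p):  # tool y along direction yaw (deg), z down
    a=np.radians(yaw_p);y=np.array([np.cos(a),np.sin(a),0]);z=np.array([0,0,-1.]);return np.c_[np.cross(y,z),y,z]
PY=180-38.7
E
python3 - <<'E'
from h import *
for yaw in(PY,PY-180):
    for p in((.543,-.052,.36),(.49,.296,.2)):
        q=robot.inverse_kinematics(p,down(yaw));print(yaw,p,None if q is None else np.round(q,1))
E
```

```text
141.3 (0.543, -0.052, 0.36) [ -11.7   16.8   79.3   -0.    84.  -153. ]
141.3 (0.49, 0.296, 0.2) [  25.2   27.6   88.6   -0.    63.8 -116.1]
-38.69999999999999 (0.543, -0.052, 0.36) [-11.7  16.8  79.3  -0.   84.   27. ]
-38.69999999999999 (0.49, 0.296, 0.2) [25.2 27.6 88.6 -0.  63.8 63.9]
```

Run:
```python
from h import *
robot.move_pose((.543,-.052,.36),down(PY-180))
for i,off in enumerate([0,.05]):
    if off: robot.move_linear((.543-.78*off,-.052+.625*off,.36),v=.2)
    P=cam("wrist");np.save(f"w{i}.npy",P);im=optics.get_image("wrist");cv2.imwrite(f"w{i}.png",im)
a=[cv2.imread(f"w{i}.png") for i in(0,1)]
c=np.vstack([cv2.resize(x[60:260,80:480],(800,400),interpolation=cv2.INTER_CUBIC)[:300] if 0 else cv2.resize(x[100:250,80:480],(800,300),interpolation=cv2.INTER_CUBIC) for x in a])
cv2.imwrite("pics/w.png",np.vstack([np.hstack(a)])if 0 else cv2.resize(a[0],(800,600),interpolation=cv2.INTER_CUBIC)); cv2.imwrite("pics/w1.png",cv2.resize(a[1],(800,600),interpolation=cv2.INTER_CUBIC))
print(robot.get_clock(),robot.get_tcp_pos(),robot.get_contact_force())
```

```text
2.8333 [ 0.50428392 -0.0211589   0.36016601] [ 0.63533844  0.05978951 -0.3553269 ]
```

View pics/w.png

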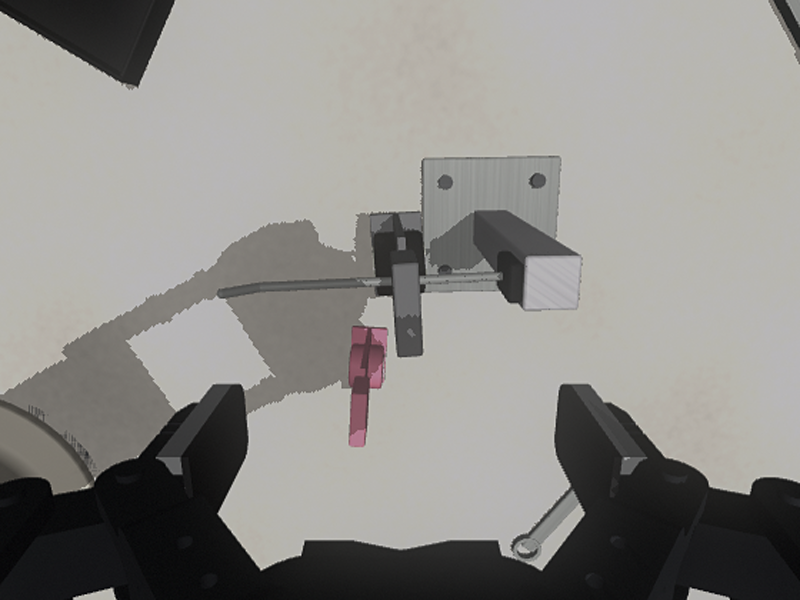

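View pics/w1.png

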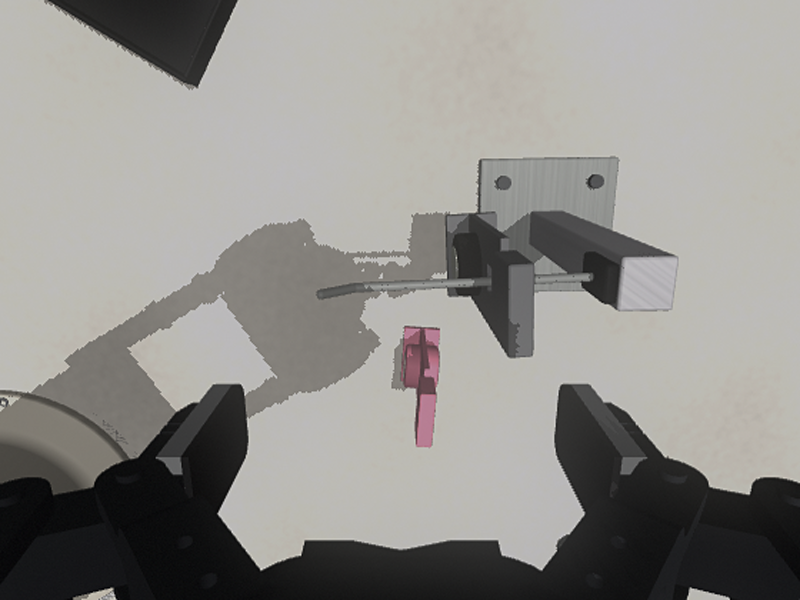

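The wrist views show the grip top face at (392–423, 263–356) in the first and (508–533, 264–356) in the second. The wire tip is at (221,294) and (321,294), the bend at about (262,286) and (362,286), and the post top is square to the image.

Run:
```python
from h import *
A,B=np.load("w0.npy"),np.load("w1.npy")
b0=np.array([.606,-.1005,0]);R=Ro.from_euler('z',-38.7,degrees=True).as_matrix()
for n,a,b in[("g1",(392,263),(508,265)),("g2",(418,262),(533,264)),("g3",(397,356),(510,357)),("g4",(423,354),(533,355)),("tip",(221,294),(321,294)),("bend",(262,286),(362,286)),("root",(500,276),(592,277)),("p1",(524,257),(617,258)),("p2",(579,257),(677,257)),("p3",(580,309),(677,309)),("p4",(524,309),(616,310))]:
    X=tri(A,np.array(a)*.7,B,np.array(b)*.7);print(n,np.round(X,4),"stand",np.round(R.T@(X-b0),4))
# known-height: grip top plane z=.2565
for Q,L in((A,[(392,263),(418,262),(397,356),(423,354)]),(B,[(508,265),(533,264),(510,357),(533,355)])):
    g=[onz(Q,np.array(p)*.7,.2565) for p in L];m=np.mean(g,0);print(m,R.T[:2,:2]@(m-b0[:2]),[R.T[:2,:2]@(x-b0[:2]) for x in g])
for Q,L in((A,[(524,257),(579,257),(580,309),(524,309)]),(B,[(617,258),(677,257),(677,309),(616,310)])):
    g=[onz(Q,np.array(p)*.7,.212) for p in L];print("post",np.mean(g,0))
```

```text
g1 [ 0.553  -0.0338  0.2562] stand [-0.083   0.0189  0.2562]
g2 [ 0.5619 -0.0409  0.2543] stand [-0.0717  0.0189  0.2543]
g3 [ 0.5291 -0.0671  0.2619] stand [-0.0809 -0.022   0.2619]
g4 [ 0.5374 -0.0756  0.2559] stand [-0.0691 -0.0235  0.2559]
tip [0.471 0.003 0.224] stand [-0.1701 -0.0036  0.224 ]
bend [ 0.4897 -0.0069  0.2231] stand [-0.1493  0.0003  0.2231]
root [ 0.5863 -0.0851  0.2009] stand [-0.025  -0.0003  0.2009]
p1 [ 0.6026 -0.0845  0.2011] stand [-0.0127  0.0103  0.2011]
p2 [ 0.6238 -0.0974  0.2156] stand [0.012  0.0136 0.2156]
p3 [ 0.6084 -0.1188  0.2205] stand [ 0.0134 -0.0128  0.2205]
p4 [ 0.5857 -0.1067  0.2062] stand [-0.012  -0.0175  0.2062]
[ 0.54521066 -0.05447407] [-0.07621922 -0.00208805] [array([-0.08302194,  0.01925113]), array([-0.0717518 ,  0.01968185]), array([-0.08098286, -0.02412674]), array([-0.06912029, -0.02315844])]
[ 0.54509758 -0.05484546] [-0.07607527 -0.0024486 ] [array([-0.08308773,  0.01872527]), array([-0.07224304,  0.01916849]), array([-0.07971646, -0.02433477]), array([-0.06925384, -0.0233534 ])]
post [ 0.60523388 -0.10182855]
post [ 0.60518458 -0.10157105]
```

```bash
cat >> h.py <<'E'
def F(n=5):
    L=[]
    for _ in range(n): robot.sleep(.02);L.append(robot.get_contact_force())
    return np.mean(L,0)
E
python3 - <<'E'
from h import *
R=down(-38.7+2.9);g=(.5452,-.0547)
robot.set_gripper(.05)
robot.move_pose((*g,.31),R)
robot.move_linear((*g,.2505),v=.1);robot.sleep(.2)
print("F0",F(),robot.get_clock())
robot.set_gripper(0,35);robot.sleep(.2)
print("grip",F(),robot.get_finger_gap(),robot.get_finger_force(),robot.get_tcp_pos())
for i in range(5):
    p=np.array(robot.get_tcp_pos());p[2]=.2505+.001*(i+1)
    p[:2]=g
    robot.move_linear(p,v=.01);print(i+1,np.round(F(),2))
print(robot.get_clock())
cv2.imwrite("pics/g.png",np.vstack([cv2.resize(optics.get_image("side")[140:260,190:350],(800,600),interpolation=cv2.INTER_CUBIC)]))
E
```

```text
F0 [-0.18553818 -0.00414802  0.04949568] 4.6917
grip [ 0.48722341 -0.75421806  0.56434084] 0.011305738846723508 39.21332895755768 [ 0.54529071 -0.05475748  0.25051668]
1 [ 0.01 -0.07 -0.91]
2 [-0.2  -0.08 -1.47]
3 [-0.14 -0.03 -0.92]
4 [-0.2  -0.26 -0.89]
5 [-0.14  0.16 -1.26]
7.0667
```

```bash
cat >> h.py <<'E'
PD=np.array([np.cos(np.radians(141.6)),np.sin(np.radians(141.6))]);G0=np.array([.5452,-.0547]);FREE=-1.1
def go(s,z,v=.03):  # s: metres slid along the peg from the start
    robot.move_linear((*(G0+s*PD),z),v=v);f=F();return f
def follow(s,z,lim=1.2):
    """move, then relieve any wire contact"""
    f=go(s,z);n=0
    while abs(f[2]-FREE)>lim and n<6:
        z+=.001*np.sign(f[2]-FREE);n+=1;f=go(s,z,.02)
    return z,f,n
def probe(s,z,step=.0007,nmax=14,lim=1.0):
    """lower until the slot's top edge rests on the wire; return that z"""
    z0=z
    for _ in range(nmax):
        z-=step;f=go(s,z,.02)
        if f[2]-FREE>lim: return z,f
    return None,f
E
python3 - <<'E'
from h import *
z=.254;t=np.tan(np.radians(6.5));s=0;ps=0
for s in np.arange(.004,.0721,.004):
    z+=t*.004
    z,f,n=follow(s,z)
    print(round(s,3),round(z,4),np.round(f,2),n)
    if np.linalg.norm(f[:2])>4: print("stop");break
zc,f=probe(s,z);print("probe",zc,f,robot.get_clock())
E
```

```text
0.004 0.2545 [ 0.3   0.29 -1.27] 0
0.008 0.2549 [-0.27 -0.17 -1.01] 0
0.012 0.2554 [ 0.19 -0.2  -0.99] 0
0.016 0.2558 [-0.1   0.14 -1.46] 0
0.02 0.2563 [-0.17 -0.23 -0.84] 0
0.024 0.2567 [ 0.16 -0.3  -1.26] 0
0.028 0.2572 [-0.12 -0.07 -1.32] 0
0.032 0.2576 [ 0.03  0.3  -0.96] 0
0.036 0.2581 [ 0.1  -0.07 -1.26] 0
0.04 0.2586 [ 0.11  0.37 -1.17] 0
0.044 0.259 [-0.18 -0.23 -0.95] 0
0.048 0.2595 [ 0.34 -0.05 -1.27] 0
0.052 0.2599 [ 0.11  0.16 -1.13] 0
0.056 0.2604 [-0.21 -0.39 -1.17] 0
0.06 0.2608 [-0.   -0.09 -1.28] 0
0.064 0.2613 [ 0.07  0.37 -1.34] 0
0.068 0.2617 [-0.15  0.41 -1.14] 0
0.072 0.2622 [ 0.06  0.2  -1.1 ] 0
probe 0.2594033637977182 [-0.16355192  0.16312032 -0.02084387] 15.0583
```

Run:
```python
from h import *
z=.2629;go(.072,z)
s=.072;off=0
def ref(s): return .2629+(s-.072)*.123+max(0,s-.079)*.63
while s<.104:
    s+=.0015;n=0
    zz=min(ref(s),ref(.0965))+off
    f=go(s,zz)
    while abs(f[2]-FREE)>.9 and n<6:
        off+=.0006*np.sign(f[2]-FREE);n+=1;f=go(s,min(ref(s),ref(.0965))+off,.02)
    a=f[:2]@PD
    print(round(s,4),round(off,4),np.round(f[2],2),"along",round(a,2),n)
    if abs(a)>3 or abs(f[2]-FREE)>3: print("stop");break
print(robot.get_clock())
cv2.imwrite("pics/end.png",np.hstack([cv2.resize(optics.get_image("side")[140:260,230:310],(400,600),interpolation=cv2.INTER_CUBIC),cv2.resize(optics.get_image("scene")[150:270,250:330],(400,600),interpolation=cv2.INTER_CUBIC)]))
```

```text
0.0735 0 -1.14 along 0.03 0
0.075 0 -1.17 along 0.24 0
0.0765 0 -1.53 along -0.0 0
0.078 0 -0.53 along -0.16 0
0.0795 0 -1.5 along 0.25 0
0.081 0 -1.03 along 0.17 0
0.0825 0 -0.83 along -0.12 0
0.084 0 -1.21 along 0.07 0
0.0855 0 -0.93 along -0.28 0
0.087 0 -1.41 along -0.27 0
0.0885 0 -1.04 along -0.13 0
0.09 0 -1.15 along 0.09 0
0.0915 0 -1.14 along 0.28 0
0.093 0 -1.31 along 0.08 0
0.0945 0 -0.92 along -0.01 0
0.096 0 -0.9 along 0.12 0
0.0975 0 -1.39 along -0.14 0
0.099 0 -1.63 along 0.4 0
0.1005 0 -1.24 along 0.02 0
0.102 0 -1.32 along 0.22 0
0.1035 0 -1.14 along -0.05 0
0.105 0 -1.13 along -0.12 0
22.7417
```

View pics/end.png

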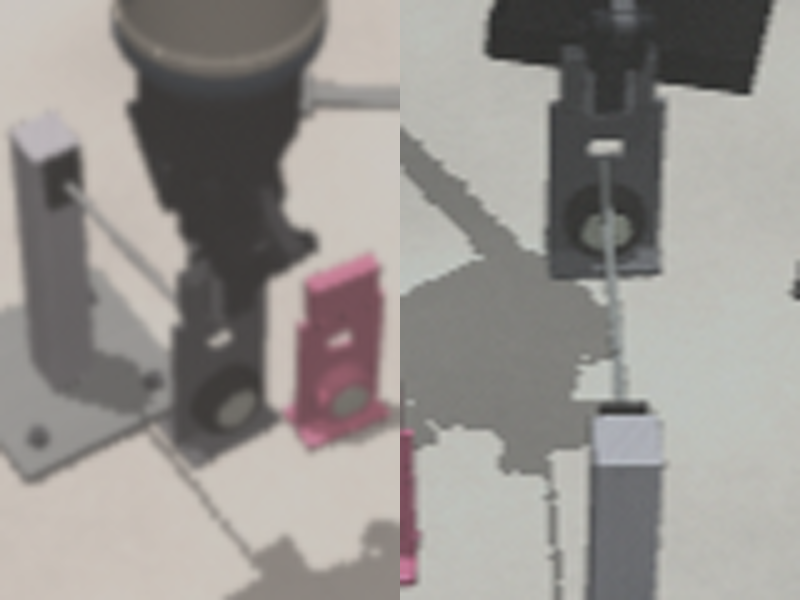

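The side crop shows the slot (217,338) empty and clear of the wire. The scene crop shows the wire ending at (605,150), behind the plate. No contact was felt on the way. Next I carry the hanger to the tray and lower it by feel.

Run:
```python
from h import *
z=robot.get_tcp_pos()[2]
f=go(.150,z+.002,.06);print(f)
go(.150,.32,.15)
R=down(-35.8);c=(.4905,.296)
robot.move_pose((*c,.26),R);robot.sleep(.2)
robot.move_linear((*c,.142),v=.1);robot.sleep(.2)
f0=F(10);print("f0",f0,robot.get_clock())
z=.142
while z>.122:
    z-=.0007;robot.move_linear((*c,z),v=.02);f=F(4)
    if f[2]-f0[2]>1.5:break
print(z,f,robot.get_tcp_pos(),robot.get_clock())
cv2.imwrite("pics/tray.png",np.hstack([cv2.resize(optics.get_image("side")[270:390,180:280],(400,480),interpolation=cv2.INTER_CUBIC),cv2.resize(optics.get_image("scene")[130:250,310:410],(400,480),interpolation=cv2.INTER_CUBIC)]))
```

```text
[ 0.19285804 -0.18927462 -1.23954209]
f0 [-0.39906128  0.0842801  -1.10371134] 27.2917
0.13009999999999988 [-0.89809491 -0.03947906  7.68583616] [0.49072457 0.29616349 0.13058813] 32.675
```

View pics/tray.png

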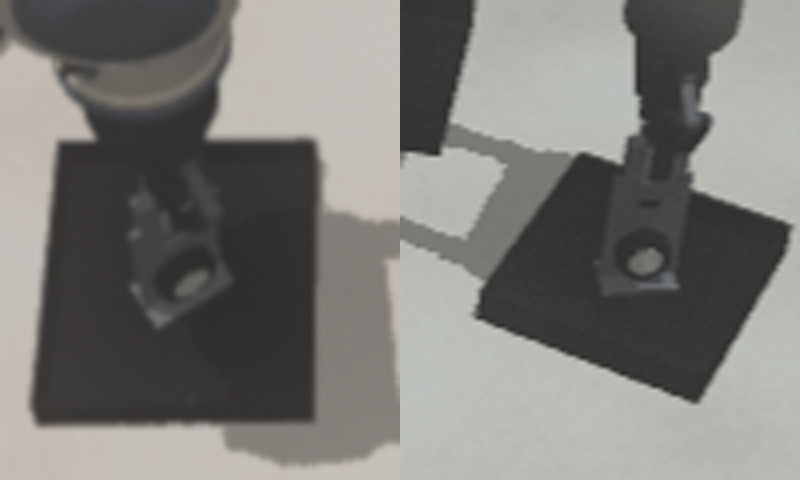

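The hanger's foot is in the middle of the tray, with contact at the expected height. I release it now.

Run:
```python
from h import *
c=(.4905,.296)
robot.move_linear((*c,.1304),v=.02);print(F())
for o in(.016,.024,.045):robot.set_gripper(o)
robot.sleep(.3);print(F())
robot.move_linear((*c,.19),v=.06);robot.move_linear((*c,.32),v=.15);robot.sleep(.5)
print(F(),robot.get_clock())
cv2.imwrite("pics/fin.png",np.hstack([cv2.resize(optics.get_image(n),(400,300),interpolation=cv2.INTER_AREA) for n in("side","scene")]))
i=cv2.imread("pics/fin.png");w=cv2.resize(optics.get_image("wrist"),(400,300),interpolation=cv2.INTER_AREA);cv2.imwrite("pics/fin.png",np.vstack([i,np.hstack([w,cv2.resize(optics.get_image("side")[270:390,160:320],(400,300))])]))
```

```text
[-0.07210766  0.42094391  5.29501772]
[-0.2062992  -0.16108789  0.26173069]
[-0.0220687   0.10231384  0.06930265] 37.0417
```

View pics/fin.png

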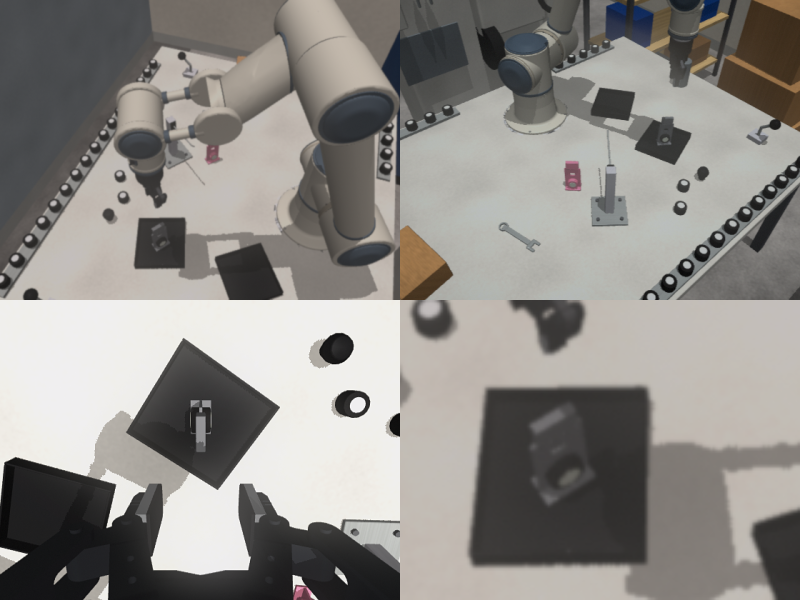

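The grey hanger stands upright in the far tray (scene inset (665,132)), the gripper is clear of it, and the bystanders have not moved.

```bash
python3 -c "
from bench import robot
print(robot.job_done())"
```

```text
the job is handed in; nothing more can be done
None
```

I took the grey hanger off the wire peg with no contact felt at the bend or tip, stood it upright in the far tray and let go; the job was handed in at about 37 s of the 72 s limit, with the bystanders where they were.

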